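# Clear the mugs off the recipe binder and turn to the next recipe

## Task

Mugs have been left standing on the open recipe binder: hang every one of them by its handle on the mug rack, one to a hook. Then turn the binder's two stiff tabbed leaves over its rings from the right-hand side to the left, the upper one first and then the lower one, so that both lie flat on the left-hand pages and the next recipe shows. Leave the shakers, the timer and the tin where they are.

Things in the scene. Friction and masses are not known exactly. Their poses are not given: they have to be found in the camera images.
- binder: Open ring binder, fixed on the worktop: 256 (x, along the spine) by 350 (y), cover 3 thick, a block of pages 240 by 142 either side of the spine, top at z 25. Origin: underside, centre of the spine; +y is the left-hand side, -y the right. Three rings (outer radius 18) share a centre line, the hinge line of the leaves: along x at y 0, z 30.
- upper_leaf (a joint): Angle of the upper stiff leaf about the ring centre line: 0 flat on the right-hand pages, growing as it is lifted and turned to the left, pi flat on the left-hand pages. The leaf is 240 by 140, 3 thick, 0.09 kg, from 12 to 152 off the hinge line; it turns freely and falls to the nearer side if let go.
- lower_leaf (a joint): Angle of the lower stiff leaf, same size and meaning; at the start it lies right under the upper leaf.
- upper_leaf_tab (a point): Grip point of the upper leaf's tab: 176 from the hinge line, at x -35 of the binder, z 32 when flat on the right (28 when flat on the left). The tab is 28 wide along the spine, 6 thick, sticks out 39 past the leaf's free edge. Pinched from above across its 28 mm width it turns between the fingers as it is carried round the hinge line. Turns with the leaf.
- lower_leaf_tab (a point): The same for the lower leaf: 176 from the hinge line, at x +35 of the binder (further from the robot than the upper one's tab), z 28 when flat on the right, 32 on the left.
- mug_1: Mug 99 tall, 0.3 kg, upright at first on the near part of the binder's left-hand page; may be absent. Origin on the underside level, z up, handle on its -y side out to y -58. Body axis at x 0, y +16; outer radius 32 at the foot, 43 at the rim. The rim wall (9 thick) can be pinched from above across from the handle (x 0, y +57); its slope then tips the handle 8 down.
- mug_1_eye (a point): Centre of that mug's handle opening (x 0, y -33, z 56 in the mug's frame); the opening is about 28 high, 20 wide; the strap above it is up to 30 wide along x.
- mug_2: The same kind of mug as mug_1 with the same frame, at the start upright on the far part of the binder's left-hand page; may be absent.
- mug_2_eye (a point): Centre of that mug's handle opening (x 0, y -33, z 56 in the mug's frame); the opening is about 28 high, 20 wide; the strap above it is up to 30 wide along x.
- mug_3: The same kind of mug as mug_1 with the same frame, at the start upright on top of the leaves, on the binder's right-hand side; may be absent.
- mug_3_eye (a point): Centre of that mug's handle opening (x 0, y -33, z 56 in the mug's frame); the opening is about 28 high, 20 wide; the strap above it is up to 30 wide along x.
- mug_rack: Wooden rack, fixed on a board over the hob (top z 28). Origin: centre of its underside. Foot 100 by 360 by 18, posts at y +-155, crossbar 350 long, face at x -11, z 167 to 203. Three level wire hooks, 7 thick, axis at z 180, 140 apart, run along -x to x -103, then turn up to a tip at x -106, z 197. A mug is threaded on with its x axis along the hook; let go, it swings under it.
- hook_right (a point): The right-hand (-y) hook of the rack seen from the robot. The point lies on top of the wire, 51 in front of the crossbar's face (-x of the rack), where a mug's handle should hang; axes as the rack's. The rack's entry describes the hooks.
- hook_middle (a point): The middle hook of the rack seen from the robot. The point lies on top of the wire, 51 in front of the crossbar's face (-x of the rack), where a mug's handle should hang; axes as the rack's. The rack's entry describes the hooks.
- hook_left (a point): The left-hand (+y) hook of the rack seen from the robot. The point lies on top of the wire, 51 in front of the crossbar's face (-x of the rack), where a mug's handle should hang; axes as the rack's. The rack's entry describes the hooks.
- salt_shaker: White salt shaker 37 across, 76 high, at the back of the worktop, where wall cabinets hang (from x about 0.62 m back, 0.39 m up; a shelf also hangs over the range behind the rack); bystander. Origin under its centre.
- pepper_shaker: Black pepper shaker 37 across, 76 high, beside the salt; bystander. Origin under its centre.
- kitchen_timer: White kitchen timer 66 square, 54 high, with a dial, at the front of the hob board before the rack; bystander. Origin under its centre.
- tin: Food tin 76 across, 58 high, on the worktop to the left of the binder; bystander. Origin under its centre.

How it is judged:
On the way, in this order (a step that is already met when the one before it is completed fails the run):
1. every mug hangs by its handle on a hook ((distance between mug_1_eye and hook_right below 0.038 m or distance between mug_1_eye and hook_middle below 0.038 m or distance between mug_1_eye and hook_left below 0.038 m) and contact force between each of mug_1, mug_2, mug_3 and mug_rack above 0.8 N and contact force between each of mug_1, mug_2, mug_3 and the fingers below 0.1 N and linear speed of each of mug_1, mug_2, mug_3 below 0.08 m/s and (distance between mug_2_eye and hook_right below 0.038 m or distance between mug_2_eye and hook_middle below 0.038 m or distance between mug_2_eye and hook_left below 0.038 m) and (distance between mug_3_eye and hook_right below 0.038 m or distance between mug_3_eye and hook_middle below 0.038 m or distance between mug_3_eye and hook_left below 0.038 m)), for 0.3 s.
2. the upper leaf is turned over to the left, the lower one still on the right (value of joint upper_leaf above 3.05 rad and value of joint lower_leaf below 0.3 rad), for 0.2 s.
3. the lower leaf is turned over to the left too (value of joint each of upper_leaf, lower_leaf above 3.05 rad), for 0.2 s.
At the end, for the whole second after the job is handed in: Every mug present hangs on a hook of the rack (centre of its handle opening within 38 mm of a hook's point, resting on the rack, let go, slower than 0.08 m/s); both leaves lie flat on the left (joints over 3.05 rad) (all of step 1 and all of step 3); the robot touches nothing.
It fails at once if a bystander (shaker, timer or tin) is shifted by more than 30 mm (distance of any of salt_shaker, pepper_shaker, kitchen_timer, tin from where it was at the start of the episode above 0.03 m).
It fails at once if a mug falls off the worktop (height (world z) of any of mug_1, mug_2, mug_3 below -0.1 m).
Of mug_1, mug_2, mug_3 only 2 to 3 are there at a start; the rules pass over those that are not, and their reading is None.
At some moment in a run one of mug_1, mug_2, mug_3 may be knocked a few centimetres aside while the robot is not near it.
It also fails if it takes over 192 s, if anything falls off the work surface, if the arm or the gripper's body presses on something with over 40 N, if the wrist force passes 120 N, or if a joint passes its speed limit or range.

## Robot

A 6-joint arm with a two-finger parallel gripper is mounted at the origin on a cart in front of the work surface, level with it; the furniture and walls round the work are solid. World frame = base frame: x ahead of the robot, y to its left, z up, the work surface at z = 0. Lengths are in m, angles in rad, forces in N, time in s.
With the tool pointing down it reaches from about 0.35 to 0.975 m from the base axis. Payload 4.9 kg.
Tool frame: the origin (TCP) lies on the centre line of the jaws, within the pads' length; the fingertips stand 25 mm ahead of it and the grasp point (between the pads) lies 6 mm ahead of it; z points along the fingers, y is the line along which they close (so a half turn about z gives the same grasp; the last joint's range is limited). The gripper opens to 85 mm and grips with 20 to 120 N. Pads are 22 mm wide; open, the fingers measure 114 mm over their backs; the gripper's body (76 mm by 85 mm) begins 54 mm behind the grasp point. The pads swing forward as they close: fully open they stand 13 mm farther back than shut.
Start: joints at [1.022, 0.053, 1.613, -0, 1.476, -0.119], TCP at [0.26, 0.568, 0.256] pointing down, gripper open.
Joint ranges: [-3.01, 3.01], [-1.01, 2.22], [0.06, 2.58], [-1.02, 4.17], [0.09, 2.62], [-3.14, 3.14]. Speed limits (rad/s): [2.57, 2.57, 3.14, 3.14, 3.14, 3.14].

## Interface

Orientations are given as a unit quaternion [w, x, y, z].
In Python, from plant import state, grab_frame, get_calibration, job gives the robot as it stands. The module is installed in compiled form; this text tells all that it offers.
- The arm moves only by the tool move_arm, never from a script. Its argument "targets" is a list that holds one entry, the list of rows, each a list of 5 numbers: the opening in per cent of the stroke, from 0 (shut) to 100 (fully open), then the shift along the tool's x, y, z as a fraction of full scale, then the turn about the tool's z as a fraction of full scale. A call has 1 to 5 rows; each row shifts and turns the commanded pose from where the row before left it, along the tool's axes as they then stand; what a row does not reach is not made up. Full scale, the value 1, is 0.6 m for a shift and 6 degrees for a turn. A row lasts 1/12 s, in which the tool goes at most 41.7 mm and 7.16 degrees, less where a joint would pass 70% of its speed; a pose out of reach is approached as far as the arm can. A call with a number of a shift or a turn outside -1 to 1 is refused whole. A call with a gripper value outside its range is refused whole. The fingers move at their own pace and stop on an object; the grip force is fixed at half the most. Time passes only in rows, so rows that do not move let the fingers close. It gives the time, the measured TCP pose, the force, the opening and the grip force at its end, in the units of the state.
- state(): the state, without advancing time (a new reading comes with each control period).
- grab_frame(name): name is "scene" or "top"; returns the picture (420x560x3 uint8, red, green, blue); there is no depth.
- get_calibration(name): a dict with "vertical_fov" (degrees; the focal length in pixels is half the picture's height over the tangent of half this angle, whatever the lens; pixels are square), "cx", "cy" (the principal point, pixels), "dist_coeffs" ([k1, k2, p1, p2, k3] as OpenCV has them; the pictures are not rectified), "R" (3x3) and "t" (3): a world point X has camera coordinates R X + t. Camera axes: x right, y down, z forward; pixel columns grow to the right and rows downward; lengths in m; the calibration is good to about 2 mm. A picture is of the moment at which its call begins. get_calibration takes no time and is no camera call.
- job.job_done(): hands the job in; it is judged then, once.
The state is a dict: "time": time; "joint_pos": joint angles; "joint_vel": joint speeds; "joint_efforts": joint torques, N m; "tool_pos": TCP position; "tool_rot": TCP orientation; "contact_force": force on the tool from outside, world axes, zero at the start; "ft_torque": the same for the moment, N m; "gripper_width": opening from 0.0 (shut) to 1.0 (fully open); "grasp_force": force on a finger pad.
Only numpy, scipy, OpenCV 4.12 (cv2) and the standard library are available. Lean on these libraries where they do the work, as an engineer would, in place of code of your own. Each camera call takes 0.05 s, during which the arm holds its last target. There are 200 camera calls.

## Working session

There is one attempt and no reset: what is moved stays moved. The work goes in short steps, Python scripts to look and compute and a tool call to move; the robot and the scene stay as the last step left them, time stands still between calls to the robot, and variables do not carry over. Pictures are saved under pics/ and viewed, at most 14 in all, crops included, and the job is handed in when it is done.

Besides the shell and the picture viewer there is one more tool, called after ">>>" as name(argument=value, ...), one argument or row to a line, values as JSON. move_arm: Moves the arm, as the interface text tells. Shift numbers are shares of 0.6 m and turn numbers shares of 6 degrees, none past 1 either way. Its arguments: {"type":"object","properties":{"targets":{"type":"array"}},"required":["targets"]}

```bash
mkdir -p pics
cat > h.py <<'E'
import numpy as np, cv2
from plant import state, grab_frame, get_calibration, job
def K(n):
    c=get_calibration(n); f=210/np.tan(np.radians(c["vertical_fov"])/2)
    return np.array([[f,0,c["cx"]],[0,f,c["cy"]],[0,0,1.]]),np.array(c["dist_coeffs"],float),np.array(c["R"]),np.array(c["t"])
def ray(n,p):
    k,d,R,t=K(n); u=cv2.undistortPoints(np.array([[p]],float),k,d)[0,0]
    return -R.T@t, R.T@np.array([u[0],u[1],1.])
def onz(n,p,z):
    o,d=ray(n,p); return o+d*(z-o[2])/d[2]
def tri(p1,p2):
    o1,d1=ray("scene",p1);o2,d2=ray("top",p2)
    s=np.linalg.lstsq(np.c_[d1,-d2],o2-o1,rcond=None)[0]
    a=o1+d1*s[0];b=o2+d2*s[1];return (a+b)/2,np.linalg.norm(a-b)
def proj(n,X):
    k,d,R,t=K(n); return cv2.projectPoints(np.array(X,float).reshape(-1,1,3),cv2.Rodrigues(R)[0],t,k,d)[0][:,0]
def snap(n,name,crop=None,s=1):
    im=grab_frame(n); 
    v=im[...,::-1]
    if crop: x0,y0,x1,y1=crop; v=v[y0:y1,x0:x1]
    cv2.imwrite(f"pics/{name}.png",cv2.resize(v,None,fx=s,fy=s,interpolation=cv2.INTER_CUBIC)); return im
E
python3 -c "
from h import *
for n in ('scene','top'):
    np.save('pics/'+n,snap(n,n+'0',None,1.42)); k,d,R,t=K(n); print(n,-R.T@t,R[2],k[0,0],d)
print(state())"
```

```text
scene [-0.37266429 -0.66980511  0.73511698] [ 0.69592769  0.55341045 -0.45762597] 410.2272355072415 [-0.0582611  0.         0.         0.         0.       ]
top [-0.60548055 -0.09826307  1.62206378] [ 0.60644176  0.07585302 -0.79150155] 509.48471343062374 [-0.10815354  0.          0.          0.          0.        ]
{'time': 0.1, 'joint_pos': array([ 1.02201380e+00,  5.33303644e-02,  1.61414110e+00,  7.63563058e-06,
        1.47599505e+00, -1.19002801e-01]), 'joint_vel': array([ 0.00023846, -0.00297347, -0.00175998,  0.00136384,  0.00188454,
       -0.00016046]), 'joint_efforts': array([ 5.12327406e-04, -3.94907677e+01, -3.71363318e+01, -1.62776287e-04,
        3.91155263e-03,  5.80429810e-05]), 'tool_pos': array([0.2601512 , 0.56772398, 0.25517072]), 'tool_rot': array([-3.10644635e-04,  2.13240087e-01,  9.76999380e-01, -8.83942880e-04]), 'contact_force': array([-0.50801438, -0.15020776, -0.49543427]), 'ft_torque': array([-0.03315524,  0.0146432 ,  0.04189639]), 'grasp_force': 0.0, 'gripper_width': 1.0002393429137015}
```

View pics/scene0.png

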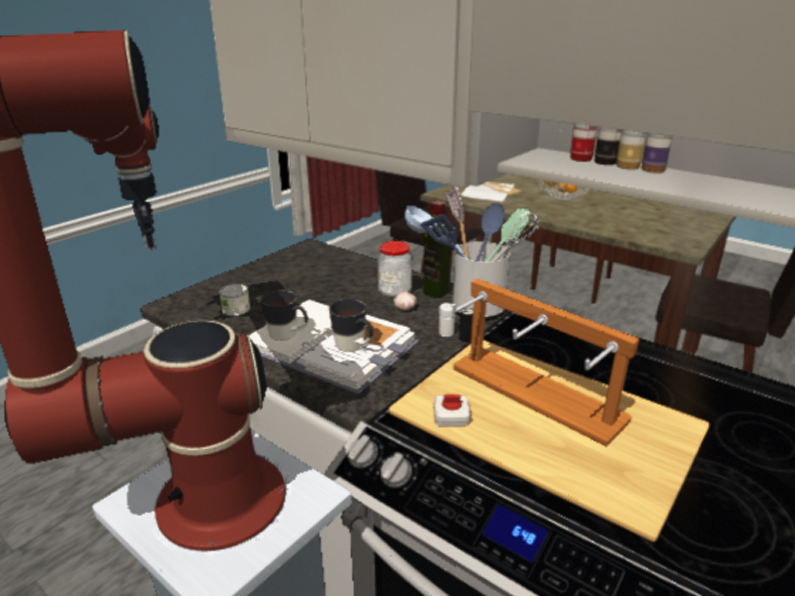

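View pics/top0.png

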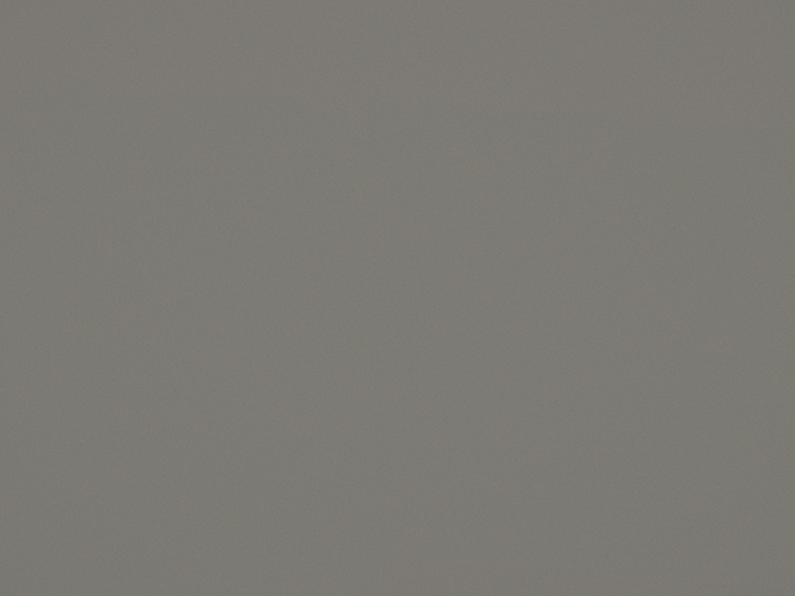

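The scene view shows mugs at about (280,312) and (350,322), the rack with its three hooks, and the timer at (452,408). The top picture is blank grey, so I'll take it again.

```bash
python3 -c "
from h import *
a=snap('top','top1',None,1.42);np.save('pics/top',a);print(a.std())
b=np.load('pics/scene.npy')[190:290,140:320,::-1]
cv2.imwrite('pics/crop1.png',cv2.resize(b,None,fx=4.4,fy=4.4,interpolation=cv2.INTER_CUBIC))"
```

```text
4.029697153504927
```

View pics/top1.png

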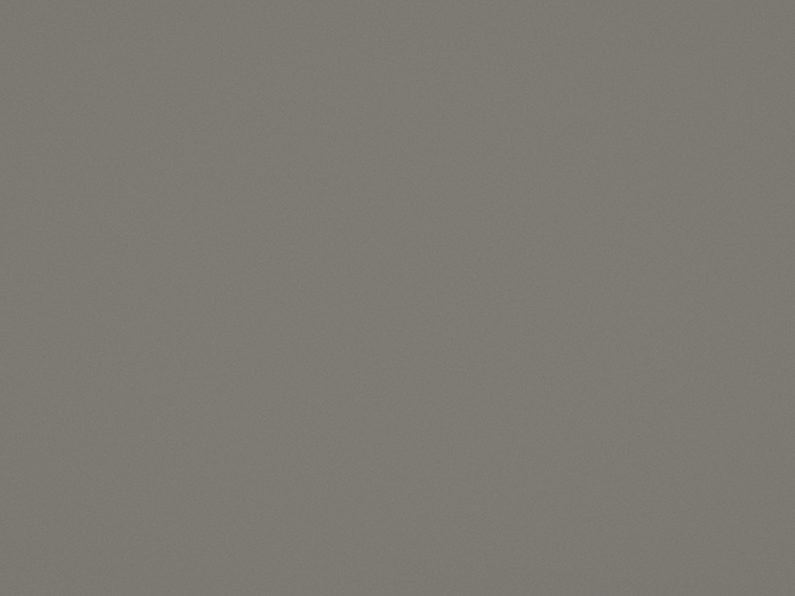

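View pics/crop1.png

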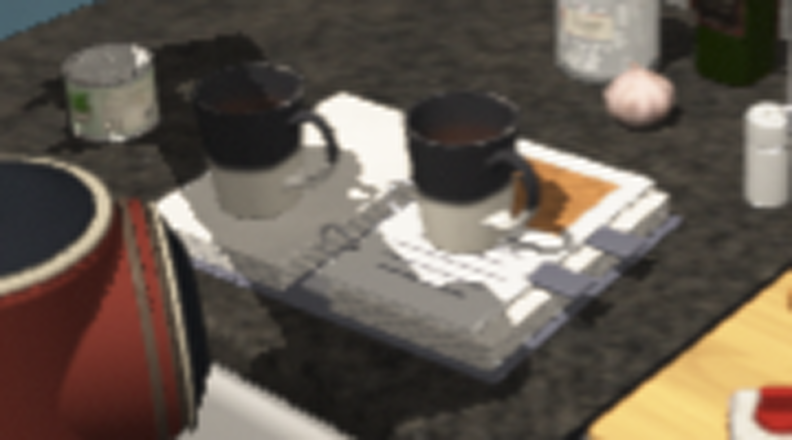

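The top camera still gives only grey noise, so I'll work from the scene view. The crop shows mug rims centred near (251,90) and (462,122), tabs at (565,275) and (615,240), and the binder's right-hand corners at (495,378) and (680,215). Next I need a closer look at the rack.

```bash
python3 -c "
from h import *
np.set_printoptions(precision=4,suppress=True)
b=np.load('pics/scene.npy')[190:315,300:460,::-1]
cv2.imwrite('pics/rack.png',cv2.resize(b,None,fx=4.8,fy=4.8,interpolation=cv2.INTER_CUBIC))
c=lambda u,v:(140+u/4.4-.5+.11,190+v/4.4-.5+.11)
for nm,u,v,z in [('NRcorner',495,380,.0),('FRcorner',681,218,.003),('tabU',565,276,.033),('tabL',615,241,.03),('rimA',251,88,.124),('rimAl',195,88,.124),('rimAr',307,88,.124),('hA',338,152,.081),('rimB',462,122,.132),('rimBl',406,120,.132),('rimBr',518,124,.132),('hB',540,190,.09),('footA',255,212,.025),('footB',465,250,.033),('FLcorner',342,93,.025)]:
    print(nm,onz('scene',c(u,v),z))
"
```

```text
NRcorner [0.3673 0.0164 0.    ]
FRcorner [0.6137 0.0392 0.003 ]
tabU [0.4582 0.0284 0.033 ]
tabL [0.521  0.0323 0.03  ]
rimA [0.4058 0.2884 0.124 ]
rimAl [0.38   0.3221 0.124 ]
rimAr [0.4316 0.2549 0.124 ]
hA [0.4288 0.2235 0.081 ]
rimB [0.4514 0.1155 0.132 ]
rimBl [0.4293 0.1493 0.132 ]
rimBr [0.4735 0.0819 0.132 ]
hB [0.4664 0.0569 0.09  ]
footA [0.3913 0.2819 0.025 ]
footB [0.4404 0.1084 0.033 ]
FLcorner [0.5738 0.3735 0.025 ]
```

View pics/rack.png

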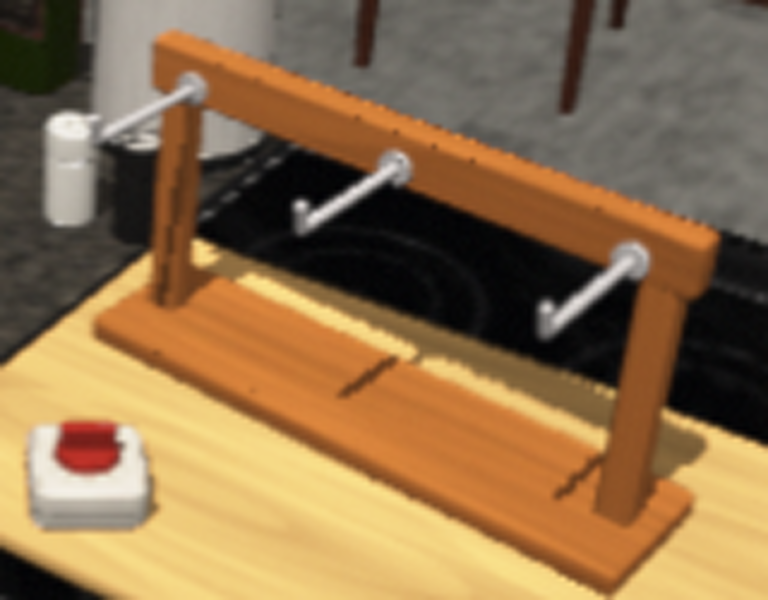

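The rack crop shows hook bases at (192,88), (398,168) and (630,260), hook tips at (302,203) and (546,302), and foot corners at (612,592), (97,340) and (692,497).

```bash
cat >> h.py <<'E'
np.set_printoptions(precision=4,suppress=True)
from scipy.spatial.transform import Rotation as Ro
def plan(x,y,z,yaw=None):
    """tool-axis shares to reach TCP target; yaw=direction (deg) of tool y axis in world"""
    s=state(); R=Ro.from_quat(np.roll(s["tool_rot"],-1)).as_matrix()
    cur=np.degrees(np.arctan2(R[1,1],R[0,1]))
    T=0 if yaw is None else (cur-yaw+90)%180-90
    d=np.array([x,y,z])-s["tool_pos"]; d1=R.T@d
    d2=(R@Ro.from_euler('z',T,degrees=True).as_matrix()).T@d
    print("t %.2f pos"%s["time"],s["tool_pos"],"yaw %.1f"%cur,"w %.2f F %.1f"%(s["gripper_width"],s["grasp_force"]),"d",d)
    print(" turn total shares %.2f; shift shares: unturned"%(T/6),d1/.6," after turn",d2/.6, "rows>=%.1f"%(np.linalg.norm(d)/.0417))
E
python3 -c "
from h import *
c=lambda u,v:(300+u/4.8-.4,190+v/4.8-.4)
for nm,u,v,z in [('bL',190,89,.208),('bM',398,168,.208),('bR',630,260,.208),('tM',302,203,.2265),('tR',546,302,.2265),('eM',303,230,.2045),('eR',546,336,.2045),('tL',97,122,.2265),('footRF',612,594,.028),('footLF',95,338,.028),('footRB',692,499,.046),('timer',88,440,.082)]:
    print(nm,onz('scene',c(u,v),z))
c=lambda u,v:(140+u/4.4-.4,190+v/4.4-.4)
print('tin',onz('scene',c(110,62),.058))
plan(.399,.329,.20,100)
"
```

```text
bL [ 0.5533 -0.1598  0.208 ]
bM [ 0.5395 -0.3004  0.208 ]
bR [ 0.5226 -0.4369  0.208 ]
tM [ 0.4431 -0.2903  0.2265]
tR [ 0.4297 -0.4266  0.2265]
eM [ 0.4534 -0.2876  0.2045]
eR [ 0.4355 -0.4276  0.2045]
tL [ 0.4542 -0.1576  0.2265]
footRF [ 0.4902 -0.4702  0.028 ]
footLF [ 0.5269 -0.1186  0.028 ]
footRB [ 0.5713 -0.4825  0.046 ]
timer [ 0.3727 -0.2119  0.082 ]
tin [0.449  0.5263 0.058 ]
t 0.15 pos [0.2602 0.5678 0.2553] yaw 65.4 w 1.00 F 0.0 d [ 0.1388 -0.2388 -0.0553]
 turn total shares -5.77; shift shares: unturned [-0.3761 -0.2652  0.0926]  after turn [-0.1588 -0.432   0.0926] rows>=6.8
```

>>> move_arm(
  targets=[
    [[60,0,0,0,-1],[60,0,0,0,-1],[60,0,0,0,-1],[60,0,0,0,-1],[60,0,0,0,-1]],
  ],
)

```text
time: 0.57
tool_pos: [0.2603, 0.5679, 0.2558]
tool_rot: [-0.0, -0.049, 0.999, -0.0]
contact_force: [-0.2, -1.1, 0.3]
gripper_width: 0.604
grasp_force: 0.0
```

```bash
python3 -c "
from h import *
for nm,c,z in [('A',(.4045,.2885),.025),('B',(.4515,.115),.0335)]:
  for th in (0,5,10,15):
    a=np.radians(th);R=np.array([[np.cos(a),-np.sin(a)],[np.sin(a),np.cos(a)]])
    P=[[*(np.array(c)+R@np.array([w,-.074])),z+h] for w in (-.012,0,.012) for h in (.056,)]
    print(nm,th,((proj('scene',P)-[140,190]+.4)*4.4).tolist())
plan(.399,.329,.20,100)
"
```

```text
A 0 [[310.96557406451086, 174.6942293986395], [322.84853141740905, 168.3086041666496], [334.5881804427025, 162.00050702073585]]
A 5 [[318.13742937209, 171.5421945293104], [328.91005989870615, 164.79452659899331], [339.54415390039236, 158.13423510836154]]
A 10 [[324.7703018751303, 168.15443807370252], [334.35426313134536, 161.10404037413448], [343.80835403974305, 154.14985664715468]]
A 15 [[330.8141164089782, 164.56148679593673], [339.1432616029882, 157.26919360300812], [347.3547381617702, 150.08066729000845]]
B 0 [[532.5712573483252, 213.14448461997188], [543.6732039305855, 206.1517258373124], [554.6307264763751, 199.24950437436308]]
B 5 [[539.4365178490957, 209.69171107410918], [549.2722380501431, 202.30608670922803], [558.9719832798144, 195.0222251033753]]
B 10 [[545.6725134791161, 205.98259405364453], [554.1737167542651, 198.26941026705396], [562.5514450820887, 190.6679978759105]]
B 15 [[551.2336988885577, 202.0508067215987], [558.3455402075651, 194.0769203827679], [565.3499640708671, 186.2232899059825]]
t 0.57 pos [0.2603 0.5679 0.2558] yaw 95.7 w 0.60 F 0.0 d [ 0.1387 -0.2389 -0.0558]
 turn total shares -0.72; shift shares: unturned [-0.1907 -0.419   0.0931]  after turn [-0.1586 -0.4322  0.0931] rows>=6.8
```

>>> move_arm(
  targets=[
    [[60,-0.0275,-0.06,0.01,0],[60,-0.0275,-0.06,0.01,0],[60,-0.0275,-0.06,0.01,0],[60,-0.0275,-0.06,0.01,0],[60,-0.0275,-0.06,0.01,0]],
  ],
)

```text
time: 0.98
tool_pos: [0.3596, 0.395, 0.2256]
tool_rot: [-0.0, -0.047, 0.999, -0.0]
contact_force: [0.7, 1.2, 1.2]
gripper_width: 0.6
grasp_force: 0.0
```

>>> move_arm(
  targets=[
    [[60,-0.0275,-0.06,0.02,0],[60,-0.0275,-0.06,0.02,0],[60,0,0,0,0],[60,0,0,0,0]],
  ],
)

```text
time: 1.32
tool_pos: [0.3993, 0.3262, 0.201]
tool_rot: [-0.001, -0.045, 0.999, -0.0]
contact_force: [0.7, 0.1, 0.2]
gripper_width: 0.601
grasp_force: 0.0
```

```bash
python3 -c "
from h import *
plan(.401,.329,.118,96)
b=snap('scene','g1',(150,170,290,275),5)
s=state();print((proj('scene',[s['tool_pos'],s['tool_pos']-[0,0,.025]])-[150,170])*5)
print(grab_frame('top').std())
"
```

```text
t 1.32 pos [0.3993 0.3262 0.201 ] yaw 95.1 w 0.60 F 0.0 d [ 0.0017  0.0028 -0.083 ]
 turn total shares -0.14; shift shares: unturned [-0.0036  0.0045  0.1384]  after turn [-0.0036  0.0045  0.1384] rows>=2.0
[[173.6957  78.701 ]
 [177.8137 113.5857]]
4.029846181457921
```

View pics/g1.png

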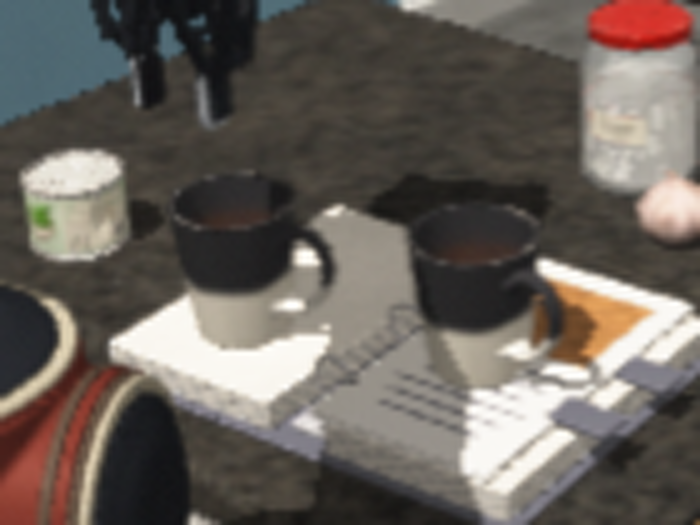

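The picture shows the fingers straddling (180,113) above the left mug (rim centre (235,205)), where the projection puts them. I'll descend and pinch.

>>> move_arm(
  targets=[
    [[60,-0.002,0.003,0.046,0],[60,-0.001,0.002,0.046,0],[60,0,0,0.046,0],[60,0,0,0,0],[60,0,0,0,0]],
  ],
)

```text
time: 1.83
tool_pos: [0.399, 0.3319, 0.1185]
tool_rot: [-0.001, -0.048, 0.999, -0.001]
contact_force: [0.3, -1.1, 0.7]
gripper_width: 0.602
grasp_force: 0.0
```

>>> move_arm(
  targets=[
    [[0,0,0,0,0],[0,0,0,0,0],[0,0,0,0,0],[0,0,0,0,0],[0,0,0,0,0]],
  ],
)

```text
time: 2.25
tool_pos: [0.4024, 0.3307, 0.123]
tool_rot: [0.002, -0.047, 0.999, -0.001]
contact_force: [-0.3, -4.9, 9.6]
gripper_width: 0.124
grasp_force: 56.9
```

>>> move_arm(
  targets=[
    [[0,0,0,0,0],[0,0,0,-0.02,0],[0,0,0,-0.04,0],[0,0,0,-0.05,0],[0,0,0,-0.05,0]],
  ],
)

```text
time: 2.67
tool_pos: [0.3997, 0.3309, 0.2159]
tool_rot: [-0.001, -0.047, 0.999, -0.0]
contact_force: [1.1, -0.2, -4.2]
gripper_width: 0.095
grasp_force: 59.0
```

>>> move_arm(
  targets=[
    [[0,0,0,-0.05,0],[0,0,0,-0.05,0],[0,0,0,0,0],[0,0,0,0,0]],
  ],
)

```text
time: 3.0
tool_pos: [0.4012, 0.3318, 0.2779]
tool_rot: [0.002, -0.047, 0.999, 0.001]
contact_force: [-0.6, 0.1, -4.4]
gripper_width: 0.099
grasp_force: 59.0
```

>>> move_arm(
  targets=[
    [[0,0,0,-0.05,1],[0,0,0,-0.05,0.9],[0,0,0,-0.05,0],[0,-0.0062,-0.03,0,0],[0,-0.0062,-0.05,0,0]],
  ],
)

```text
time: 3.42
tool_pos: [0.4029, 0.2838, 0.3653]
tool_rot: [-0.0, 0.051, 0.999, 0.001]
contact_force: [-0.1, -0.7, -4.7]
gripper_width: 0.094
grasp_force: 59.1
```

>>> move_arm(
  targets=[
    [[0,-0.0062,-0.06,0,0],[0,-0.0062,-0.06,0,0],[0,-0.0062,-0.06,0,0],[0,-0.0062,-0.06,0,0],[0,-0.0062,-0.06,0,0]],
  ],
)

```text
time: 3.83
tool_pos: [0.4014, 0.1003, 0.3623]
tool_rot: [-0.002, 0.052, 0.999, -0.0]
contact_force: [0.5, -1.3, -4.3]
gripper_width: 0.093
grasp_force: 59.1
```

>>> move_arm(
  targets=[
    [[0,-0.0062,-0.06,0,0],[0,-0.0062,-0.06,0,0],[0,-0.0062,-0.06,0,0],[0,-0.0062,-0.06,0,0],[0,-0.0062,-0.06,0,0]],
  ],
)

```text
time: 4.25
tool_pos: [0.401, -0.0806, 0.3624]
tool_rot: [-0.002, 0.053, 0.999, 0.001]
contact_force: [1.0, -0.4, -3.2]
gripper_width: 0.097
grasp_force: 59.1
```

>>> move_arm(
  targets=[
    [[0,-0.0062,-0.06,0,0],[0,-0.0062,-0.06,0,0],[0,-0.0062,-0.06,0,0],[0,-0.0062,-0.06,0,0],[0,-0.0062,-0.06,0,0]],
  ],
)

```text
time: 4.67
tool_pos: [0.4006, -0.2614, 0.3621]
tool_rot: [-0.002, 0.053, 0.999, 0.002]
contact_force: [1.4, 0.5, -3.5]
gripper_width: 0.096
grasp_force: 59.1
```

```bash
python3 -c "
from h import *
plan(.3975,-.340,.31,84)
"
```

```text
t 4.67 pos [ 0.4006 -0.2614  0.3621] yaw 83.9 w 0.10 F 59.1 d [-0.0031 -0.0786 -0.0521]
 turn total shares -0.01; shift shares: unturned [-0.009  -0.1311  0.0863]  after turn [-0.0089 -0.1311  0.0863] rows>=2.3
```

Next I'll go to z 0.30 just in front of the hook and look.

>>> move_arm(
  targets=[
    [[0,-0.003,-0.044,0,0],[0,-0.003,-0.044,0.03,0],[0,-0.003,-0.043,0.04,0],[0,0,0,0.03,0],[0,0,0,0,0]],
  ],
)

```text
time: 5.08
tool_pos: [0.3962, -0.3375, 0.2965]
tool_rot: [-0.005, 0.054, 0.999, 0.006]
contact_force: [-0.5, 1.4, -5.4]
gripper_width: 0.096
grasp_force: 59.2
```

```bash
cat > est.py <<'E'
from h import *
# predicted eye pixel etc. for a mug held by the rim: TCP -> eye
def eye(dz=.051,dy=.084):
    s=state(); R=Ro.from_quat(np.roll(s["tool_rot"],-1)).as_matrix()
    return s["tool_pos"]-dy*R[:,1]-[0,0,dz]
E
python3 -c "
from est import *
plan(.3975,-.340,.266,84)
snap('scene','r1',(330,190,490,310),5)
print(eye(),(proj('scene',[eye(),[.473,-.4328,.2115],[.4297,-.4266,.2265]])-[330,190])*5)
"
```

```text
t 5.08 pos [ 0.3962 -0.3375  0.2965] yaw 83.8 w 0.10 F 59.2 d [ 0.0013 -0.0025 -0.0305]
 turn total shares -0.03; shift shares: unturned [-0.0032 -0.0045  0.0507]  after turn [-0.0031 -0.0045  0.0507] rows>=0.7
[ 0.3882 -0.4209  0.2479] [[375.1447 308.3472]
 [459.8553 303.8329]
 [416.7892 312.5547]]
```

View pics/r1.png

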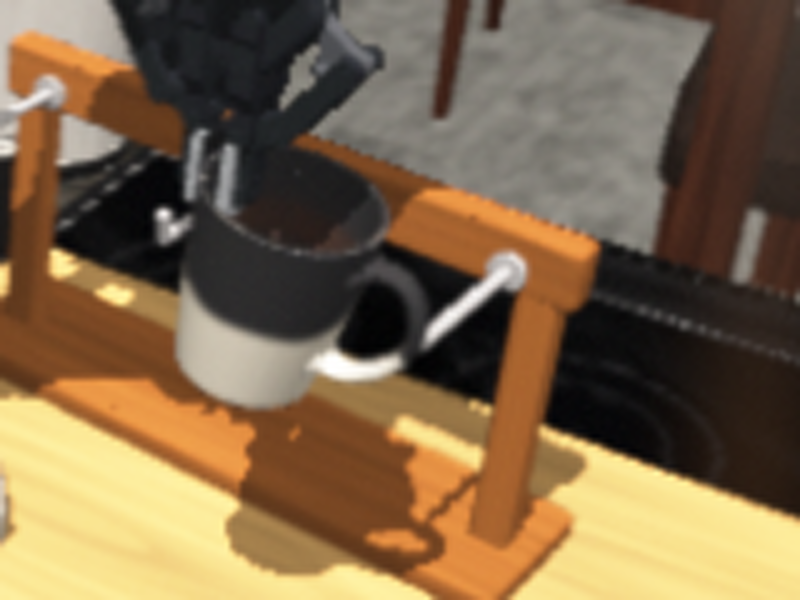

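The mug hangs straight in the jaws with its handle opening centred near (377,320). That is about 6 mm lower than predicted, with hook tip R at about (417,312). I'll lower to threading height and check again.

>>> move_arm(
  targets=[
    [[0,0,-0.003,0.015,0],[0,0,-0.002,0.03,0],[0,0,0,0,0],[0,0,0,0,0]],
  ],
)

```text
time: 5.47
tool_pos: [0.3985, -0.341, 0.2782]
tool_rot: [-0.0, 0.052, 0.999, 0.0]
contact_force: [0.3, 0.3, -3.0]
gripper_width: 0.098
grasp_force: 59.3
```

```bash
python3 -c "
from est import *
plan(.3975,-.340,.2695,84)
snap('scene','r2',(350,200,470,290),6)
print(eye(.057),(proj('scene',[eye(.057),[.473,-.4328,.2115],[.4297,-.4266,.2265],[.4297,-.4266,.208]])-[350,200])*6)
"
```

```text
t 5.47 pos [ 0.3985 -0.341   0.2782] yaw 84.0 w 0.10 F 59.3 d [-0.001   0.001  -0.0087]
 turn total shares 0.00; shift shares: unturned [0.0018 0.0015 0.0145]  after turn [0.0018 0.0015 0.0145] rows>=0.2
[ 0.3901 -0.4251  0.2223] [[333.1767 369.8713]
 [431.8264 304.5995]
 [380.1471 315.0657]
 [372.9913 355.8378]]
```

View pics/r2.png

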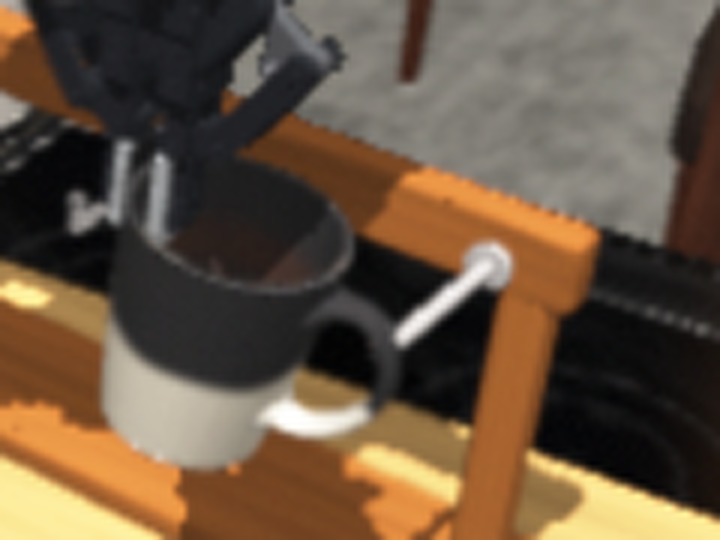

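The picture shows the opening centred at (337,358) and the wire running from (488,265) to (398,340). I need to go 10.5 mm lower and then thread forward.

>>> move_arm(
  targets=[
    [[0,0,0,0.0175,0],[0,0,0,0,0],[0,0,0,0,0],[0,0,0,0,0]],
  ],
)

```text
time: 5.85
tool_pos: [0.3986, -0.3419, 0.2683]
tool_rot: [0.0, 0.052, 0.999, -0.0]
contact_force: [0.6, -1.1, -2.7]
gripper_width: 0.1
grasp_force: 59.3
```

>>> move_arm(
  targets=[
    [[0,-0.02,0,0,0],[0,-0.02,0,0,0],[0,-0.02,0,0,0],[0,0,0,0,0],[0,0,0,0,0]],
  ],
)

```text
time: 6.27
tool_pos: [0.4353, -0.3456, 0.2679]
tool_rot: [-0.0, 0.052, 0.999, 0.0]
contact_force: [-1.0, -0.0, -3.3]
gripper_width: 0.096
grasp_force: 59.3
```

```bash
python3 -c "
from est import *
plan(.4345,-.345,.2677,84)
snap('scene','r3',(370,200,470,280),6)
print(eye(.053),(proj('scene',[eye(.053),[.473,-.4328,.2115],[.4297,-.4266,.2265],[.4297,-.4266,.208]])-[370,200])*6)
"
```

```text
t 6.27 pos [ 0.4353 -0.3456  0.2679] yaw 84.0 w 0.10 F 59.3 d [-0.0008  0.0006 -0.0002]
 turn total shares 0.01; shift shares: unturned [0.0014 0.0009 0.0003]  after turn [0.0014 0.0009 0.0003] rows>=0.0
[ 0.426  -0.4291  0.2147] [[258.1721 347.5997]
 [311.8264 304.5995]
 [260.1471 315.0657]
 [252.9913 355.8378]]
```

View pics/r3.png

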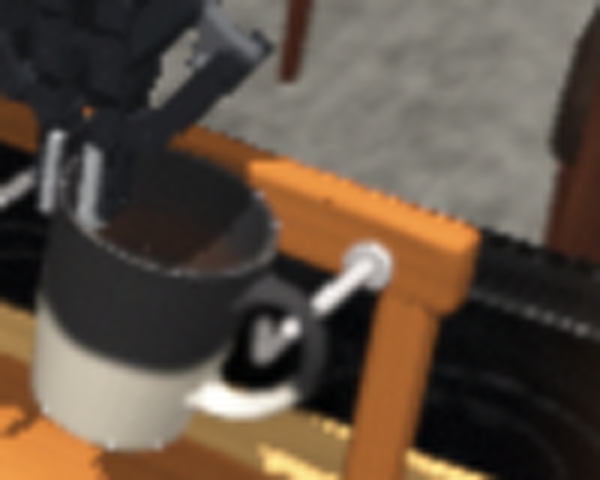

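The hook tip shows inside the opening at (262,340). I'll continue forward 48 mm and then lower.

>>> move_arm(
  targets=[
    [[0,-0.02,0,0,0],[0,-0.02,0,0,0],[0,-0.02,0,0,0],[0,-0.018,0,0,0],[0,0,0,0,0]],
  ],
)

```text
time: 6.73
tool_pos: [0.483, -0.3506, 0.2679]
tool_rot: [0.0, 0.052, 0.999, 0.0]
contact_force: [-1.1, 0.6, -2.9]
gripper_width: 0.095
grasp_force: 59.3
```

>>> move_arm(
  targets=[
    [[0,0,0,0.008,0],[0,0,0,0.008,0],[0,0,0,0.008,0],[0,0,0,0,0]],
  ],
)

```text
time: 7.07
tool_pos: [0.4799, -0.35, 0.2515]
tool_rot: [-0.001, 0.053, 0.999, 0.001]
contact_force: [-0.1, 0.6, -4.5]
gripper_width: 0.096
grasp_force: 59.3
```

>>> move_arm(
  targets=[
    [[0,0,0,0.005,0],[0,0,0,0.005,0],[0,0,0,0,0],[0,0,0,0,0]],
  ],
)

```text
time: 7.4
tool_pos: [0.4808, -0.3507, 0.2479]
tool_rot: [0.0, 0.053, 0.999, -0.0]
contact_force: [-0.1, -0.1, -4.0]
gripper_width: 0.092
grasp_force: 59.4
```

>>> move_arm(
  targets=[
    [[0,0,0,0.005,0],[0,0,0,0.004,0],[0,0,0,0,0],[0,0,0,0,0]],
  ],
)

```text
time: 7.73
tool_pos: [0.4816, -0.3512, 0.2454]
tool_rot: [0.001, 0.053, 0.999, -0.001]
contact_force: [-1.6, 3.1, 6.0]
gripper_width: 0.093
grasp_force: 66.5
```

Contact with the wire. Now release.

>>> move_arm(
  targets=[
    [[30,0,0,-0.003,0],[45,0,0,0,0],[45,0,0,0,0],[45,0,0,0,0],[45,0,0,0,0]],
  ],
)

```text
time: 8.15
tool_pos: [0.4808, -0.3506, 0.2437]
tool_rot: [-0.0, 0.053, 0.999, 0.0]
contact_force: [0.1, 0.8, -0.7]
gripper_width: 0.447
grasp_force: 0.0
```

>>> move_arm(
  targets=[
    [[45,0,0,-0.03,0],[45,0,0,-0.06,0],[45,0,0,-0.06,0],[45,0,0,0,0],[45,0,0,0,0]],
  ],
)

```text
time: 8.57
tool_pos: [0.4817, -0.3515, 0.3377]
tool_rot: [0.002, 0.053, 0.999, -0.002]
contact_force: [-0.2, -0.5, -0.8]
gripper_width: 0.45
grasp_force: 0.0
```

```bash
python3 -c "
from est import *
a=snap('scene','tmp'); 
u=a[170:310,330:470]; v=a[170:310,130:330]
w=np.zeros((140,345,3),np.uint8); w[:,:140]=u; w[:,145:]=v
cv2.imwrite('pics/s4.png',cv2.resize(w[...,::-1],None,fx=2.3,fy=2.3,interpolation=cv2.INTER_CUBIC))
s=state();print(s['tool_pos'],s['time'])
"
```

```text
[ 0.4811 -0.3508  0.335 ] 8.6167
```

View pics/s4.png

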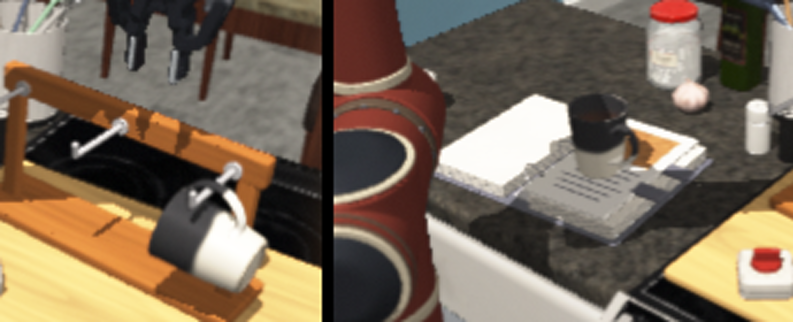

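The mug hangs on the right hook (seen at (205,230)), and the other mug still stands on the leaf. The far left-hand page is empty, so there are only two mugs. I'll fetch the second.

>>> move_arm(
  targets=[
    [[60,0.01,0.0643,0,0],[60,0.01,0.0643,0,0],[60,0.01,0.0643,0,0],[60,0.01,0.0643,0,0],[60,0.01,0.0643,0,0]],
  ],
)

```text
time: 9.03
tool_pos: [0.4701, -0.1537, 0.3314]
tool_rot: [-0.002, 0.053, 0.999, 0.001]
contact_force: [2.1, 0.9, 0.3]
gripper_width: 0.603
grasp_force: 0.0
```

>>> move_arm(
  targets=[
    [[60,0.01,0.0643,0,0],[60,0.01,0.0643,0,0],[60,0.01,0.0643,0,0],[60,0.01,0.0643,0,0],[60,0.01,0.0643,0,0]],
  ],
)

```text
time: 9.45
tool_pos: [0.4605, 0.0412, 0.3317]
tool_rot: [-0.002, 0.053, 0.999, 0.0]
contact_force: [0.7, 0.2, -0.2]
gripper_width: 0.598
grasp_force: 0.0
```

>>> move_arm(
  targets=[
    [[60,0.01,0.0643,0,0],[60,0.01,0.0643,0,0],[60,0.01,0.0643,0.03,0],[60,0,0,0.06,0],[60,0,0,0.06,0]],
  ],
)

```text
time: 9.87
tool_pos: [0.4554, 0.1574, 0.243]
tool_rot: [0.0, 0.05, 0.999, 0.0]
contact_force: [-0.1, -0.2, -0.8]
gripper_width: 0.603
grasp_force: 0.0
```

>>> move_arm(
  targets=[
    [[60,0,0,0.06,0],[60,0,0,0,0],[60,0,0,0,0]],
  ],
)

```text
time: 10.12
tool_pos: [0.4537, 0.1548, 0.2049]
tool_rot: [-0.004, 0.053, 0.999, -0.001]
contact_force: [-0.7, -0.7, 1.3]
gripper_width: 0.6
grasp_force: 0.0
```

```bash
python3 -c "
from est import *
plan(.4558,.1563,.1265,84)
snap('scene','b1',(180,160,290,270),5.4)
s=state();print((proj('scene',[s['tool_pos']-[0,0,.025],[.4515,.1155,.1325]])-[180,160])*5.4)
"
```

```text
t 10.12 pos [0.4537 0.1548 0.2049] yaw 84.0 w 0.60 F 0.0 d [ 0.0021  0.0015 -0.0784]
 turn total shares -0.00; shift shares: unturned [-0.0043  0.0031  0.1307]  after turn [-0.0043  0.0031  0.1307] rows>=1.9
[[299.591  209.6269]
 [348.9741 308.8238]]
```

View pics/b1.png

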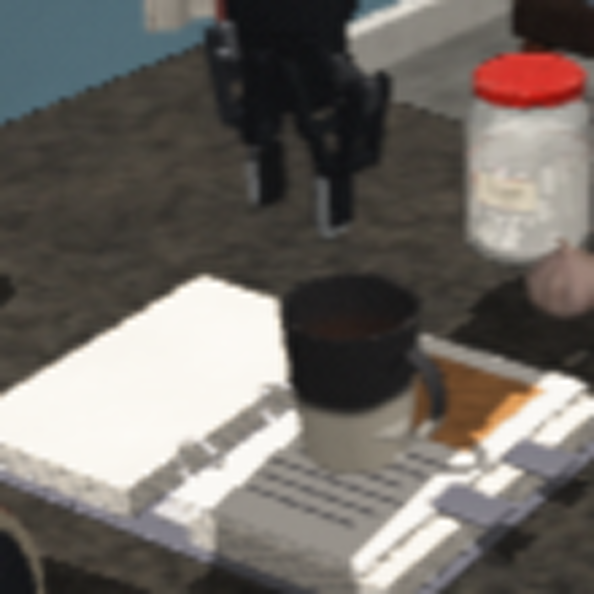

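The fingers are over (300,210) and the rim is centred at (353,310) with the handle out to (443,385), as expected. Descend and pinch.

>>> move_arm(
  targets=[
    [[60,-0.002,0,0.043,0],[60,-0.002,0.001,0.044,0],[60,0,0,0.043,0],[60,0,0,0,0],[60,0,0,0,0]],
  ],
)

```text
time: 10.58
tool_pos: [0.4592, 0.1554, 0.132]
tool_rot: [0.0, 0.053, 0.999, 0.0]
contact_force: [-0.3, 0.2, 0.1]
gripper_width: 0.6
grasp_force: 0.0
```

>>> move_arm(
  targets=[
    [[0,0,0,0,0],[0,0,0,0,0],[0,0,0,0,0],[0,0,0,0,0],[0,0,0,0,0]],
  ],
)

```text
time: 11.0
tool_pos: [0.4604, 0.1547, 0.1342]
tool_rot: [0.002, 0.052, 0.999, -0.002]
contact_force: [-2.4, -3.5, 10.4]
gripper_width: 0.102
grasp_force: 58.5
```

>>> move_arm(
  targets=[
    [[0,0,0,0,0],[0,0,0,-0.02,0],[0,0,0,-0.05,0],[0,0,0,-0.06,0],[0,0,0,-0.06,0]],
  ],
)

```text
time: 11.42
tool_pos: [0.4573, 0.1556, 0.2451]
tool_rot: [-0.001, 0.053, 0.999, 0.0]
contact_force: [1.0, 0.2, -3.1]
gripper_width: 0.099
grasp_force: 59.2
```

>>> move_arm(
  targets=[
    [[0,0,0,-0.06,0],[0,0,0,-0.06,0],[0,0,0,-0.06,0],[0,0,0,0,0]],
  ],
)

```text
time: 11.75
tool_pos: [0.4605, 0.1561, 0.3626]
tool_rot: [0.007, 0.052, 0.999, 0.002]
contact_force: [1.1, 0.9, -1.2]
gripper_width: 0.096
grasp_force: 59.4
```

>>> move_arm(
  targets=[
    [[0,0.003,-0.052,0,0],[0,0.003,-0.052,0,0],[0,0.003,-0.052,0,0],[0,0.003,-0.052,0,0],[0,0.003,-0.052,0,0]],
  ],
)

```text
time: 12.17
tool_pos: [0.4322, 0.0005, 0.3521]
tool_rot: [-0.0, 0.052, 0.999, 0.0]
contact_force: [0.7, -0.9, -2.8]
gripper_width: 0.095
grasp_force: 58.8
```

>>> move_arm(
  targets=[
    [[0,0.002,-0.053,0.03,0],[0,0.002,-0.053,0.05,0],[0,0,0,0.05,0],[0,0,0,0,0],[0,0,0,0,0]],
  ],
)

```text
time: 12.58
tool_pos: [0.4229, -0.0597, 0.274]
tool_rot: [-0.002, 0.053, 0.999, 0.001]
contact_force: [0.4, 0.2, -2.5]
gripper_width: 0.098
grasp_force: 59.1
```

```bash
python3 -c "
from est import *
plan(.4269,-.0618,.2735,84)
snap('scene','l1',(290,170,390,260),6)
print(eye(.058),(proj('scene',[eye(.058),[.5026,-.1544,.2115],[.4542,-.1576,.2265]])-[290,170])*6)
"
```

```text
t 12.58 pos [ 0.4229 -0.0597  0.274 ] yaw 83.9 w 0.10 F 59.1 d [ 0.004  -0.0021 -0.0005]
 turn total shares -0.01; shift shares: unturned [-0.0069 -0.0028  0.0008]  after turn [-0.0069 -0.0028  0.0008] rows>=0.1
[ 0.4154 -0.1432  0.2184] [[101.9391 309.9434]
 [229.004  258.1798]
 [178.8304 270.0827]]
```

View pics/l1.png

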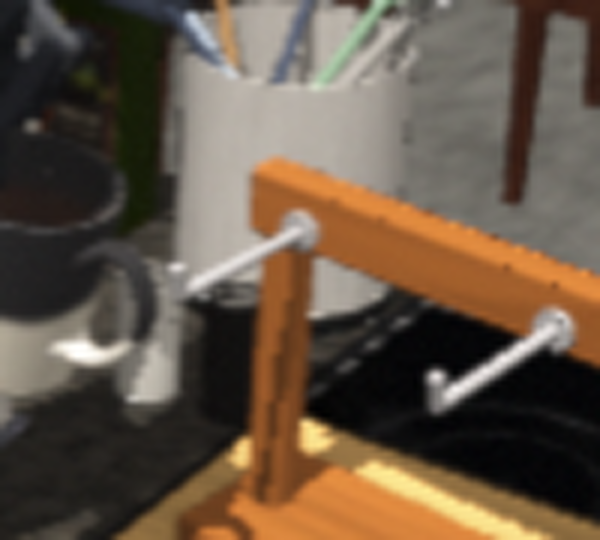

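The opening is centred near (110,305), the hook elbow is at (188,292) and the tip at (178,268). I'll lower 6 mm, then thread partway and check.

>>> move_arm(
  targets=[
    [[0,0,-0.002,0.01,0],[0,0,0,0,0],[0,0,0,0,0],[0,0,0,0,0]],
  ],
)

```text
time: 12.97
tool_pos: [0.4247, -0.061, 0.2712]
tool_rot: [0.001, 0.052, 0.999, -0.0]
contact_force: [0.4, -0.4, -3.3]
gripper_width: 0.098
grasp_force: 59.1
```

>>> move_arm(
  targets=[
    [[0,-0.02,0,0,0],[0,-0.02,0,0,0],[0,-0.025,0,0,0],[0,0,0,0,0],[0,0,0,0,0]],
  ],
)

```text
time: 13.38
tool_pos: [0.4632, -0.0653, 0.2703]
tool_rot: [-0.0, 0.052, 0.999, 0.0]
contact_force: [0.3, 0.1, -3.1]
gripper_width: 0.099
grasp_force: 59.2
```

```bash
python3 -c "
from est import *
plan(.4269,-.0618,.2735,84)
snap('scene','l2',(290,180,370,250),8)
print(eye(.056),(proj('scene',[eye(.056),[.5026,-.1544,.2115],[.4542,-.1576,.2265]])-[290,180])*8)
"
```

```text
t 13.38 pos [ 0.4632 -0.0653  0.2703] yaw 84.0 w 0.10 F 59.2 d [-0.0363  0.0035  0.0032]
 turn total shares 0.00; shift shares: unturned [ 0.0608 -0.0005 -0.0052]  after turn [ 0.0608 -0.0005 -0.0052] rows>=0.9
[ 0.454  -0.1488  0.2142] [[214.6364 305.2324]
 [305.3387 264.2397]
 [238.4405 280.1102]]
```

View pics/l2.png

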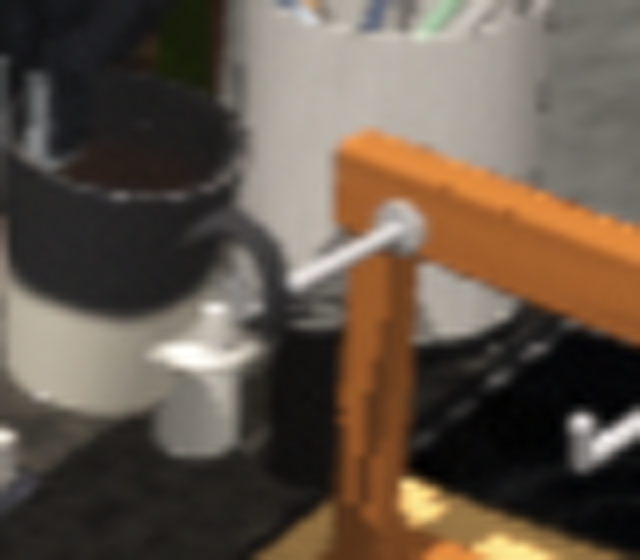

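The hook tip at (240,285) sits inside the opening. Continue forward, then lower.

>>> move_arm(
  targets=[
    [[0,-0.02,0,0,0],[0,-0.02,0,0,0],[0,-0.02,0,0,0],[0,-0.015,0,0,0],[0,0,0,0,0]],
  ],
)

```text
time: 13.85
tool_pos: [0.5083, -0.0703, 0.2701]
tool_rot: [0.0, 0.052, 0.999, -0.0]
contact_force: [-0.5, 0.1, -3.0]
gripper_width: 0.101
grasp_force: 59.1
```

>>> move_arm(
  targets=[
    [[0,0,0,0.008,0],[0,0,0,0.008,0],[0,0,0,0.008,0],[0,0,0,0.005,0],[0,0,0,0,0]],
  ],
)

```text
time: 14.27
tool_pos: [0.5067, -0.07, 0.2511]
tool_rot: [-0.001, 0.053, 0.999, 0.0]
contact_force: [-0.7, -0.3, -2.9]
gripper_width: 0.097
grasp_force: 59.2
```

>>> move_arm(
  targets=[
    [[0,0,0,0.005,0],[0,0,0,0.003,0],[0,0,0,0,0],[0,0,0,0,0]],
  ],
)

```text
time: 14.6
tool_pos: [0.5076, -0.0702, 0.2478]
tool_rot: [-0.0, 0.053, 0.999, -0.0]
contact_force: [0.5, -0.1, -3.7]
gripper_width: 0.097
grasp_force: 59.2
```

>>> move_arm(
  targets=[
    [[0,0,0,0.005,0],[0,0,0,0.003,0],[0,0,0,0,0],[0,0,0,0,0]],
  ],
)

```text
time: 14.93
tool_pos: [0.5086, -0.0703, 0.2452]
tool_rot: [0.002, 0.052, 0.999, -0.0]
contact_force: [-0.3, 2.8, 5.1]
gripper_width: 0.102
grasp_force: 63.9
```

Contact. Release and check from the picture's dark mask rather than another view.

>>> move_arm(
  targets=[
    [[30,0,0,-0.003,0],[45,0,0,0,0],[45,0,0,0,0],[45,0,0,0,0],[45,0,0,0,0]],
  ],
)

```text
time: 15.35
tool_pos: [0.5075, -0.0703, 0.2444]
tool_rot: [-0.0, 0.053, 0.999, 0.0]
contact_force: [0.1, -0.3, 1.0]
gripper_width: 0.451
grasp_force: 0.0
```

>>> move_arm(
  targets=[
    [[45,0,0,-0.03,0],[45,0,0,-0.06,0],[45,0,0,-0.06,0],[45,0,0,-0.03,0],[45,0,0,0,0]],
  ],
)

```text
time: 15.77
tool_pos: [0.5094, -0.0707, 0.3591]
tool_rot: [0.005, 0.053, 0.999, -0.001]
contact_force: [0.7, -0.1, 0.2]
gripper_width: 0.448
grasp_force: 0.0
```

```bash
python3 -c "
from h import *
a=snap('scene','tmp2');np.save('pics/tmp2',a)
s=state();print(s['tool_pos'],s['time'])
# tabs: bluish grey near binder right edge
roi=a[230:265,250:320].astype(int)
m=((roi[...,2]-roi[...,0])>8)&(roi.sum(2)>150)
n,l,st,c=cv2.connectedComponentsWithStats(m.astype(np.uint8),connectivity=4)
for i in range(1,n):
  if st[i,4]>8: print(st[i]+[250,230,0,0,0],c[i]+[250,230],onz('scene',c[i]+[250,230],.033))
w=np.zeros((140,345,3),np.uint8); w[:,:200]=a[170:310,280:480]; w[:,205:345]=a[170:310,180:320]
cv2.imwrite('pics/s5.png',cv2.resize(w[...,::-1],None,fx=2.3,fy=2.3,interpolation=cv2.INTER_CUBIC))
"
```

```text
[ 0.5086 -0.0705  0.3559] 15.8167
```

```bash
python3 -c "
from h import *
a=np.load('pics/tmp2.npy').astype(int)
print(a[253,262:276].tolist());print(a[245,276:290].tolist())
for (u,v) in ((268,253),(281,245)): print(onz('scene',(u,v),.033))
h=cv2.cvtColor(a.astype(np.uint8),cv2.COLOR_RGB2HSV)
m=((h[...,0]>108)&(h[...,0]<135)&(h[...,1]>25)&(h[...,2]>70)).astype(np.uint8)
n,l,st,c=cv2.connectedComponentsWithStats(m[225:300,200:330].copy(),connectivity=4)
for i in range(1,n):
  if st[i,4]>8: print(st[i]+[200,225,0,0,0],c[i]+[200,225])
# hanging mugs: difference to the first picture in the rack zone
d=(np.abs(a-np.load('pics/scene.npy').astype(int)).sum(2)>60).astype(np.uint8)
n,l,st,c=cv2.connectedComponentsWithStats(d[190:300,290:460].copy())
for i in range(1,n):
  if st[i,4]>60: print('diff',st[i]+[290,190,0,0,0],c[i]+[290,190])
for P in ([.5026,-.1544,.2115],[.473,-.4328,.2115]): print(proj('scene',P))
"
```

```text
[[63, 61, 66], [65, 63, 68], [64, 62, 68], [62, 62, 66], [63, 63, 67], [63, 63, 67], [62, 62, 66], [63, 63, 67], [62, 61, 66], [64, 63, 68], [64, 63, 67], [69, 67, 70], [76, 74, 77], [83, 81, 83]]
[[61, 59, 65], [63, 62, 67], [62, 62, 67], [63, 63, 67], [63, 63, 67], [64, 63, 67], [64, 63, 67], [64, 62, 66], [65, 64, 68], [68, 67, 71], [68, 67, 72], [66, 65, 69], [59, 58, 60], [43, 42, 41]]
[0.4553 0.0261 0.033 ]
[0.5174 0.0228 0.033 ]
diff [ 290  190   64   77 2177] [325.204  233.9761]
diff [341 213   9  10  68] [345.0441 217.8235]
diff [ 388  247   52   53 1864] [414.3879 275.8997]
[[328.1673 213.03  ]]
[[421.9711 250.7666]]
```

The difference blobs at (325,234) and (414,276) sit just below hooks L and R, so both mugs hang. Next come the leaves, starting with turning the gripper across the tab.

>>> move_arm(
  targets=[
    [[60,0,0,0,1],[60,0,0,0,1],[60,0,0,0,1],[60,0,0,0,1],[60,0,0,0,1]],
  ],
)

```text
time: 16.23
tool_pos: [0.507, -0.07, 0.3501]
tool_rot: [-0.002, 0.312, 0.95, -0.0]
contact_force: [0.2, 0.2, -0.6]
gripper_width: 0.601
grasp_force: 0.0
```

>>> move_arm(
  targets=[
    [[60,0,0,0,1],[60,0,0,0,1],[60,0,0,0,1],[60,0,0,0,1],[60,0,0,0,1]],
  ],
)

```text
time: 16.65
tool_pos: [0.507, -0.07, 0.3501]
tool_rot: [-0.002, 0.547, 0.837, -0.001]
contact_force: [-0.8, 0.5, -0.5]
gripper_width: 0.6
grasp_force: 0.0
```

>>> move_arm(
  targets=[
    [[60,0,0,0,1],[60,0,0,0,1],[60,0,0,0,1],[60,0,0,0,0.1],[60,0,0,0,0]],
  ],
)

```text
time: 17.07
tool_pos: [0.5072, -0.0701, 0.3509]
tool_rot: [-0.001, 0.672, 0.74, -0.001]
contact_force: [0.3, 0.1, -0.3]
gripper_width: 0.599
grasp_force: 0.0
```

```bash
python3 -c "
from h import *
plan(.4555,.0225,.13,5); print(state()['joint_pos'])
r=.176
f=np.radians(np.arange(0,181,10)); print(np.c_[np.degrees(f[1:]),-np.diff(np.cos(f))*r/.6,-np.diff(np.sin(f))*r/.6].round(4).tolist())
"
```

```text
t 17.07 pos [ 0.5072 -0.0701  0.3509] yaw 5.5 w 0.60 F 0.0 d [-0.0517  0.0926 -0.2209]
 turn total shares 0.08; shift shares: unturned [ 0.1614 -0.0699  0.3685]  after turn [ 0.1608 -0.0713  0.3685] rows>=5.9
[-0.2827 -0.257   1.7452 -0.      1.6563 -0.3786]
[[10.0, 0.0045, -0.0509], [20.0, 0.0132, -0.0494], [30.0, 0.0216, -0.0463], [40.0, 0.0293, -0.0419], [50.0, 0.0362, -0.0362], [60.0, 0.0419, -0.0293], [70.0, 0.0463, -0.0216], [80.0, 0.0494, -0.0132], [90.0, 0.0509, -0.0045], [100.0, 0.0509, 0.0045], [110.0, 0.0494, 0.0132], [120.0, 0.0463, 0.0216], [130.0, 0.0419, 0.0293], [140.0, 0.0362, 0.0362], [150.0, 0.0293, 0.0419], [160.0, 0.0216, 0.0463], [170.0, 0.0132, 0.0494], [180.0, 0.0045, 0.0509]]
```

>>> move_arm(
  targets=[
    [[60,0.04,-0.0175,0.04,0],[60,0.04,-0.0175,0.05,0],[60,0.04,-0.0175,0.05,0],[60,0.04,-0.0175,0.05,0],[60,0,0,0.06,0]],
  ],
)

```text
time: 17.48
tool_pos: [0.4554, 0.0242, 0.2017]
tool_rot: [0.0, 0.671, 0.741, 0.001]
contact_force: [2.2, 0.1, 0.5]
gripper_width: 0.598
grasp_force: 0.0
```

>>> move_arm(
  targets=[
    [[60,0,0,0.06,0],[60,0,0,0.058,0],[60,0,0,0,0],[60,0,0,0,0]],
  ],
)

```text
time: 17.82
tool_pos: [0.4549, 0.0217, 0.1298]
tool_rot: [-0.002, 0.673, 0.74, -0.002]
contact_force: [0.2, 0.4, 0.0]
gripper_width: 0.595
grasp_force: 0.0
```

```bash
python3 -c "
from h import *
plan(.4555,.0225,.042,5)
a=snap('scene','t1',(230,205,310,275),8)
s=state();p=s['tool_pos']
print((proj('scene',[p-[0,0,.025],[p[0],p[1],.033],[.4555,.0225,.033]])-[230,205])*8)
"
```

```text
t 17.82 pos [0.4549 0.0217 0.1298] yaw 5.5 w 0.59 F 0.0 d [ 0.0006  0.0008 -0.0878]
 turn total shares 0.08; shift shares: unturned [0.001  0.0019 0.1463]  after turn [0.0011 0.0019 0.1463] rows>=2.1
[[312.9875 221.1414]
 [316.031  386.1216]
 [311.4687 386.8121]]
```

View pics/t1.png

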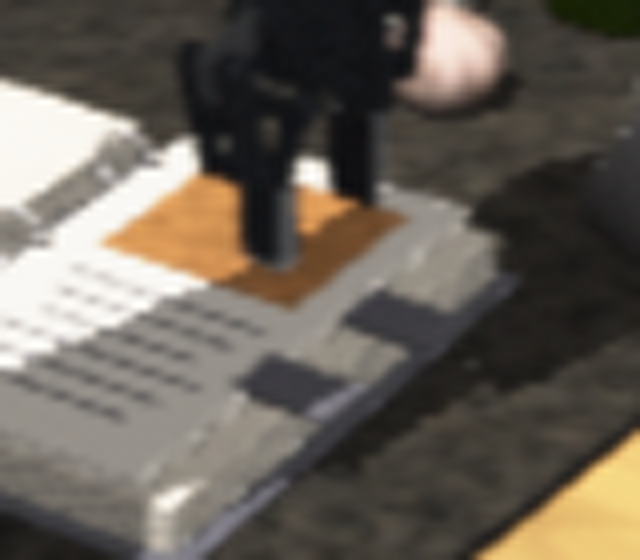

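The upper tab's dark top face spans about (238,385) to (360,385), which puts its grip point near (304,388). The lower tab's is near (408,320).

```bash
python3 -c "
from h import *
for u,v,z in ((304,388,.035),(408,320,.031),(255,370,.035),(335,400,.035)): print(onz('scene',(230+u/8-.44,205+v/8-.44),z))
plan(.453,.0235,.042,5)
"
```

```text
[0.4518 0.025  0.035 ]
[0.5212 0.0276 0.031 ]
[0.45   0.0485 0.035 ]
[0.4526 0.0101 0.035 ]
t 17.87 pos [0.457  0.0214 0.1325] yaw 5.4 w 0.60 F 0.0 d [-0.004   0.0021 -0.0905]
 turn total shares 0.07; shift shares: unturned [ 0.0041 -0.0062  0.1508]  after turn [ 0.004  -0.0062  0.1508] rows>=2.2
```

```bash
python3 -c "
from h import *
P=[onz('scene',(230+u/8-.44,205+v/8-.44),.003) for u,v in ((200,550),(517,283))]
print(P,np.degrees(np.arctan2(*(P[1]-P[0])[1::-1])))
a=np.load('pics/scene.npy')
g=cv2.cvtColor(a,cv2.COLOR_RGB2GRAY)
# right-hand page/cover edge of the start picture, crop1 points: page top edge of block and left block outer far edge
c=lambda u,v:(140+u/4.4-.4,190+v/4.4-.4)
for A,B,z in (((495,380),(681,218),.0015),((160,205),(342,93),.025),((342,93),(670,190),.027)):
  p,q=onz('scene',c(*A),z),onz('scene',c(*B),z); print(p,q,np.degrees(np.arctan2(*(q-p)[1::-1])))
"
```

```text
[array([0.379 , 0.0167, 0.003 ]), array([0.6091, 0.0367, 0.003 ])] 4.970378801094771
[0.3658 0.015  0.0015] [0.6157 0.0407 0.0015] 5.866586176640853
[0.353  0.3486 0.025 ] [0.5738 0.3736 0.025 ] 6.463393855864412
[0.5711 0.3706 0.027 ] [0.6102 0.0477 0.027 ] -83.10233844864976
```

>>> move_arm(
  targets=[
    [[60,0.005,-0.008,0.05,0.1],[60,0,0,0.05,0],[60,0,0,0.05,0],[60,0,0,0,0],[60,0,0,0,0]],
  ],
)

```text
time: 18.28
tool_pos: [0.453, 0.0223, 0.0429]
tool_rot: [0.002, 0.676, 0.737, -0.001]
contact_force: [0.5, -5.3, -3.7]
gripper_width: 0.599
grasp_force: 2.6
```

>>> move_arm(
  targets=[
    [[0,0,0,0,-0.15],[0,0,0,0,0],[0,0,0,0,0],[0,0,0,0,0],[0,0,0,0,0]],
  ],
)

```text
time: 18.7
tool_pos: [0.4563, 0.0229, 0.0458]
tool_rot: [0.005, 0.671, 0.741, 0.003]
contact_force: [4.6, -3.6, -0.2]
gripper_width: 0.309
grasp_force: 60.8
```

```bash
python3 -c "
from h import *
plan(.453,.0235,.042,5);print(state()['contact_force'])
"
```

```text
t 18.70 pos [0.4563 0.0229 0.0458] yaw 5.7 w 0.31 F 60.8 d [-0.0033  0.0006 -0.0038]
 turn total shares 0.12; shift shares: unturned [ 0.0016 -0.0054  0.0063]  after turn [ 0.0015 -0.0055  0.0063] rows>=0.1
[ 4.6073 -3.5788 -0.2437]
```

>>> move_arm(
  targets=[
    [[0,0.0045,0,-0.051,0],[0,0.013,0,-0.0495,0],[0,0.0215,0,-0.0465,0],[0,0.0295,0,-0.042,0],[0,0.036,0,-0.036,0]],
  ],
)

```text
time: 19.12
tool_pos: [0.4491, 0.0885, 0.1814]
tool_rot: [0.003, 0.671, 0.741, 0.006]
contact_force: [16.5, 10.0, -14.2]
gripper_width: 0.306
grasp_force: 59.9
```

>>> move_arm(
  targets=[
    [[0,0.042,0,-0.0295,0],[0,0.0465,0,-0.0215,0],[0,0.0495,0,-0.013,0],[0,0.051,0,-0.0045,0],[0,0,0,0,0]],
  ],
)

```text
time: 19.53
tool_pos: [0.4373, 0.2035, 0.2226]
tool_rot: [0.003, 0.67, 0.743, 0.006]
contact_force: [8.1, -0.6, 0.8]
gripper_width: 0.298
grasp_force: 58.8
```

```bash
python3 -c "
from h import *
plan(.4715,.203,.212,5.7);s=state();print(s['contact_force'])
"
```

```text
t 19.53 pos [0.4373 0.2035 0.2226] yaw 5.9 w 0.30 F 58.8 d [ 0.0342 -0.0005 -0.0106]
 turn total shares 0.04; shift shares: unturned [-0.0067  0.0564  0.0185]  after turn [-0.0065  0.0564  0.0185] rows>=0.9
[ 8.0673 -0.5661  0.8451]
```

>>> move_arm(
  targets=[
    [[0,0.051,0.002,0.0045,0],[0,0.0495,0.002,0.013,0],[0,0.0465,0.002,0.0215,0],[0,0.042,0.001,0.0295,0],[0,0.036,0,0.036,0]],
  ],
)

```text
time: 19.95
tool_pos: [0.4243, 0.3424, 0.1635]
tool_rot: [-0.006, 0.671, 0.741, 0.006]
contact_force: [-17.1, 16.3, 18.2]
gripper_width: 0.228
grasp_force: 57.9
```

>>> move_arm(
  targets=[
    [[0,0.0295,0,0.042,0],[0,0.0215,0,0.0465,0],[0,0.013,0,0.047,0],[0,0,0,0,0],[0,0,0,0,0]],
  ],
)

```text
time: 20.37
tool_pos: [0.4194, 0.3887, 0.0821]
tool_rot: [-0.013, 0.671, 0.741, 0.013]
contact_force: [-25.2, 45.6, 15.5]
gripper_width: 0.227
grasp_force: 83.1
```

```bash
python3 -c "
from h import *
plan(.437,.379,.042,5.7);s=state();print(s['contact_force'])
"
```

```text
t 20.37 pos [0.4194 0.3887 0.0821] yaw 5.6 w 0.23 F 83.1 d [ 0.0176 -0.0097 -0.0401]
 turn total shares -0.01; shift shares: unturned [-0.0214  0.0275  0.0662]  after turn [-0.0215  0.0274  0.0662] rows>=1.1
[-25.1871  45.5829  15.4812]
```

>>> move_arm(
  targets=[
    [[60,0,0,0,0],[60,0,0,0,0],[60,0,0,0,0],[60,0,0,0,0],[60,0,0,0,0]],
  ],
)

```text
time: 20.78
tool_pos: [0.422, 0.3718, 0.0745]
tool_rot: [0.0, 0.672, 0.741, 0.0]
contact_force: [-0.1, 0.6, -1.2]
gripper_width: 0.597
grasp_force: 0.0
```

```bash
python3 -c "
from h import *
plan(.437,.379,.042,5.7);s=state();print(s['contact_force'])
a=snap('scene','tl');np.save('pics/tl',a)
P=lambda x,y,z:[.471+x*.995-y*.0993,.203+x*.0993+y*.995,z]
# pixels of expected tab of upper leaf on left, and lower tab on right
q=proj('scene',[P(-.035,.176,.031),P(-.035,.185,.031),P(.035,-.172,.031),P(-.035,-.172,.031),P(-.035,.14,.030),P(-.08,.1,.029),P(.03,-.1,.031)]).round().astype(int)
for u,v in q: print(u,v,a[v-1:v+2,u-1:u+2].mean((0,1)).round())
"
```

```text
t 20.78 pos [0.422  0.3718 0.0745] yaw 5.6 w 0.60 F 0.0 d [ 0.015   0.0072 -0.0325]
 turn total shares -0.02; shift shares: unturned [0.0095 0.0261 0.0542]  after turn [0.0094 0.0261 0.0542] rows>=0.9
[-0.1071  0.6411 -1.2426]
186 225 [72. 70. 76.]
184 224 [93. 90. 92.]
279 244 [130. 127. 136.]
267 254 [223. 217. 208.]
193 228 [205. 202. 200.]
193 237 [240. 237. 233.]
260 238 [213. 148.  85.]
```

The tab colour at (186,225) on the left and the bare page at the old tab place show the upper leaf is over. I'll go up and back for the lower tab.

>>> move_arm(
  targets=[
    [[60,0,0,-0.05,0],[60,0,0,-0.05,0],[60,-0.065,0.0124,0,0],[60,-0.065,0.0124,0,0],[60,-0.065,0.0124,0,0]],
  ],
)

```text
time: 21.25
tool_pos: [0.4559, 0.2567, 0.135]
tool_rot: [0.0, 0.671, 0.742, 0.001]
contact_force: [0.9, -0.3, 0.4]
gripper_width: 0.604
grasp_force: 0.0
```

>>> move_arm(
  targets=[
    [[60,-0.065,0.0124,0,0],[60,-0.065,0.0124,0,0],[60,-0.065,0.0124,0,0],[60,-0.065,0.0124,0,0],[60,-0.065,0.0124,0,0]],
  ],
)

```text
time: 21.67
tool_pos: [0.5116, 0.065, 0.1341]
tool_rot: [0.0, 0.672, 0.741, 0.0]
contact_force: [-0.4, 0.1, -0.6]
gripper_width: 0.599
grasp_force: 0.0
```

>>> move_arm(
  targets=[
    [[60,-0.065,0.0124,0,0],[60,0,0,0,0],[60,0,0,0,0]],
  ],
)

```text
time: 21.92
tool_pos: [0.5231, 0.0271, 0.1341]
tool_rot: [-0.0, 0.673, 0.739, 0.0]
contact_force: [0.4, 0.2, 0.2]
gripper_width: 0.599
grasp_force: 0.0
```

```bash
python3 -c "
from h import *
plan(.523,.0285,.034,5.6)
a=snap('scene','tl2').astype(int)
# bluish dark tab pixels: left-page tab and right tab
for nm,(x0,y0,x1,y1) in (('left',(170,212,205,238)),('right',(262,232,296,262))):
  r=a[y0:y1,x0:x1]; m=((r[...,2]-r[...,1]>=3)&(r[...,2]-r[...,0]>=1)&(r.sum(2)>170)&(r.sum(2)<480)).astype(np.uint8)
  n,l,st,c=cv2.connectedComponentsWithStats(m,connectivity=4)
  for i in range(1,n):
    if st[i,4]>15: print(nm,st[i],c[i]+[x0,y0],onz('scene',c[i]+[x0,y0],.031))
"
```

```text
t 21.92 pos [0.5231 0.0271 0.1341] yaw 5.4 w 0.60 F 0.0 d [-0.0001  0.0014 -0.1001]
 turn total shares -0.04; shift shares: unturned [0.0022 0.0001 0.1668]  after turn [0.0022 0.0001 0.1668] rows>=2.4
left [12 12 12  5 45] [187.1111 226.2   ] [0.4161 0.3633 0.031 ]
right [11  9 16 10 66] [280.197  244.9394] [0.5187 0.0271 0.031 ]
right [ 5 21 12  9 23] [272.6957 257.3913] [0.4473 0.0009 0.031 ]
```

>>> move_arm(
  targets=[
    [[60,0,-0.003,0.055,0],[60,0,0,0.055,0],[60,0,0,0.056,0],[60,0,0,0,0],[60,0,0,0,0]],
  ],
)

```text
time: 22.38
tool_pos: [0.5185, 0.0293, 0.0313]
tool_rot: [-0.001, 0.67, 0.742, -0.003]
contact_force: [0.6, -6.8, -5.3]
gripper_width: 0.599
grasp_force: 3.4
```

>>> move_arm(
  targets=[
    [[0,0,0,0,0],[0,0,0,0,0],[0,0,0,0,0],[0,0,0,0,0],[0,0,0,0,0]],
  ],
)

```text
time: 22.8
tool_pos: [0.5258, 0.03, 0.0371]
tool_rot: [0.005, 0.67, 0.742, 0.004]
contact_force: [11.5, -1.9, -3.1]
gripper_width: 0.308
grasp_force: 60.4
```

>>> move_arm(
  targets=[
    [[0,0.0045,0.003,-0.051,0],[0,0.013,0.003,-0.0495,0],[0,0.0215,0,-0.0465,0],[0,0.0295,0,-0.042,0],[0,0.036,0,-0.036,0]],
  ],
)

```text
time: 23.22
tool_pos: [0.5192, 0.0936, 0.1712]
tool_rot: [0.002, 0.671, 0.742, 0.001]
contact_force: [9.9, 3.8, -9.2]
gripper_width: 0.309
grasp_force: 66.4
```

>>> move_arm(
  targets=[
    [[0,0.042,0,-0.0295,0],[0,0.0465,0,-0.0215,0],[0,0.0495,0,-0.013,0],[0,0.051,0,-0.0045,0],[0,0,0,0,0]],
  ],
)

```text
time: 23.63
tool_pos: [0.5073, 0.2096, 0.2122]
tool_rot: [0.002, 0.669, 0.743, 0.002]
contact_force: [4.6, -0.3, 1.9]
gripper_width: 0.315
grasp_force: 74.5
```

>>> move_arm(
  targets=[
    [[0,0.051,0.001,0.0045,0],[0,0.0495,0.001,0.013,0],[0,0.0465,0,0.0215,0],[0,0.042,0,0.0295,0],[0,0.036,0,0.036,0]],
  ],
)

```text
time: 24.05
tool_pos: [0.4936, 0.3425, 0.1489]
tool_rot: [0.0, 0.67, 0.742, 0.001]
contact_force: [0.4, -2.3, 1.2]
gripper_width: 0.31
grasp_force: 68.9
```

>>> move_arm(
  targets=[
    [[0,0.0275,0,0.042,0],[0,0.019,0,0.0465,0],[0,0,0,0,0],[0,0,0,0,0]],
  ],
)

```text
time: 24.38
tool_pos: [0.4907, 0.371, 0.0947]
tool_rot: [-0.001, 0.669, 0.743, 0.001]
contact_force: [-1.8, 4.1, 3.0]
gripper_width: 0.311
grasp_force: 81.4
```

>>> move_arm(
  targets=[
    [[60,0,0,0,0],[60,0,0,0,0],[60,0,0,0,0],[60,0,0,0,0],[60,0,0,0,0]],
  ],
)

```text
time: 24.8
tool_pos: [0.4919, 0.367, 0.0947]
tool_rot: [-0.0, 0.671, 0.741, -0.0]
contact_force: [-0.5, 0.1, 0.2]
gripper_width: 0.597
grasp_force: 0.0
```

>>> move_arm(
  targets=[
    [[60,0,0,-0.04,0],[60,0,0,-0.06,0],[60,0,0,-0.06,0],[60,0,0,-0.06,0],[60,0,0,0,0]],
  ],
)

```text
time: 25.22
tool_pos: [0.4958, 0.369, 0.2369]
tool_rot: [0.002, 0.671, 0.741, 0.007]
contact_force: [0.7, 0.2, 1.2]
gripper_width: 0.601
grasp_force: 0.0
```

```bash
python3 -c "
from h import *
plan(.437,.379,.042,5.7)
a=snap('scene','tl3');a=a.astype(int)
P=lambda x,y,z:[.471+x*.995-y*.0993,.203+x*.0993+y*.995,z]
for nm,p in (('Uleft',P(-.035,.174,.031)),('Lleft',P(.035,.174,.035)),('Lright',P(.035,-.172,.031)),('gap left',P(0,.18,.031))):
  u,v=proj('scene',p)[0].round().astype(int); print(nm,u,v,a[v-1:v+2,u-1:u+2].mean((0,1)).round())
x0,y0,x1,y1=(165,200,230,238)
r=a[y0:y1,x0:x1]; m=((r[...,2]-r[...,1]>=3)&(r[...,2]-r[...,0]>=1)&(r.sum(2)>170)&(r.sum(2)<480)).astype(np.uint8)
n,l,st,c=cv2.connectedComponentsWithStats(m,connectivity=4)
for i in range(1,n):
    if st[i,4]>15: print(st[i],c[i]+[x0,y0],onz('scene',c[i]+[x0,y0],.033))
h=np.load('pics/tmp2.npy').astype(int); d=np.abs(a-h).sum(2)[225:300,320:460]; print('rack change',(d>90).sum())
"
```

```text
t 25.22 pos [0.4958 0.369  0.2369] yaw 5.6 w 0.60 F 0.0 d [-0.0588  0.01   -0.1949]
 turn total shares -0.01; shift shares: unturned [ 0.0243 -0.1004  0.3237]  after turn [ 0.0244 -0.1004  0.3237] rows>=4.9
Uleft 186 225 [129. 126. 136.]
Lleft 199 216 [122. 119. 128.]
Lright 279 244 [217. 212. 201.]
gap left 192 221 [70. 66. 58.]
[30 15 12  5 43] [200.3721 217.2558] [0.4882 0.3735 0.033 ]
[17 24 10  5 35] [186.0857 225.9143] [0.413  0.3649 0.033 ]
rack change 272
```

>>> move_arm(
  targets=[
    [[60,0,0,0,0],[60,0,0,0,0],[60,0,0,0,0],[60,0,0,0,0],[60,0,0,0,0]],
  ],
)

```text
time: 25.68
tool_pos: [0.4917, 0.3668, 0.2252]
tool_rot: [-0.0, 0.671, 0.741, -0.001]
contact_force: [-0.6, -0.1, -0.9]
gripper_width: 0.6
grasp_force: 0.0
```

```bash
python3 -c "
from h import *
a=snap('scene','f').astype(int); b=cv2.imread('pics/tl3.png')[...,::-1].astype(int)
e=np.load('pics/scene.npy').astype(int)
for nm,z in (('vs start',e),('vs 0.5s ago',b)):
  d=(np.abs(a-z).sum(2)>90).astype(np.uint8)
  n,l,st,c=cv2.connectedComponentsWithStats(d[190:300,290:460].copy())
  for i in range(1,n):
    if st[i,4]>40: print(nm,st[i]+[290,190,0,0,0],c[i]+[290,190])
"
```

```text
vs start [ 306  210   45   57 1318] [328.1965 238.4621]
vs start [ 388  248   52   52 1738] [414.1272 276.2871]
```

Both mugs hang still, and both leaf tabs lie on the left. Handing in.

```bash
python3 -c "
from plant import job
print(job.job_done())"
```

```text
the job is handed in; nothing more can be done
None
```

I hung both mugs that were present on the right and left hooks, turned the upper leaf and then the lower to the left-hand pages, and handed the job in at about 26 s; the verdict was not shown to me.

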